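# Move a crate tag from a sprung-keeper hook to a crate

### The arm

A 6-joint arm with a two-finger parallel gripper is mounted at the origin on the work surface. World frame = base frame: x ahead of the robot, y to its left, z up, the work surface at z = 0. Lengths are in m, angles in rad, forces in N, time in s.
With the tool pointing down it reaches from about 0.275 to 0.975 m from the base axis. Payload 8.4 kg.
Tool frame: the origin (TCP) lies on the centre line of the jaws, within the pads' length; the fingertips stand 19 mm ahead of it and the grasp point (between the pads) is the TCP (r.finger_overhang is the distance from the TCP to the fingertips, in m); z points along the fingers, y is the line along which they close (so a half turn about z gives the same grasp; the last joint's range is limited). The gripper opens to 92 mm and grips with 3 to 60 N. Pads are 20 mm wide; open, the fingers measure 128 mm over their backs; the gripper's body (75 mm by 189 mm) begins 69 mm behind the grasp point.
Start: joints at [1.131, 0.353, 1.633, -0, 1.155, -0.002], TCP at [0.265, 0.566, 0.234] pointing down, gripper open.
Joint ranges: [-2.63, 2.63], [-0.92, 2.1], [0.06, 2.66], [-1.3, 4.44], [0, 2.69], [-3.02, 3.02]. Speed limits (rad/s): [2.22, 2.22, 2.79, 3.14, 3.14, 3.14].

### API

Orientations are given as a unit quaternion [x, y, z, w].
In Python, from rig import r gives the robot as it stands. The module is installed in compiled form; this text tells all that it offers.
- The arm moves only by the tool step_arm, never from a script. Its argument "rows" is a list that holds one entry, the list of rows, each a list of 7 numbers: the turn, a rotation vector about the world's x, y, z in units of 90 degrees (1.0 is 90 degrees), then the shift along the world's x, y, z in units of 0.04 m (1.0 is 0.04 m), then the gripper command: -1 is shut, 1 is fully open, values between are in proportion. A call has 1 to 8 rows; each row shifts and turns the commanded pose from where the row before left it; what a row does not reach is not made up. A row lasts 1/8 s, in which the tool goes at most 62.5 mm and 10.7 degrees, less where a joint would pass 70% of its speed; a pose out of reach is approached as far as the arm can. A call with a number of a shift or a turn outside -1 to 1 is refused whole. A call with a gripper value outside its range is refused whole. The fingers move at their own pace and stop on an object; "squeeze" is the grip in N (left out, the last holds). Time passes only in rows, so rows that do not move let the fingers close. It gives the time, the measured TCP pose, the force, the opening and the grip force at its end, in the units of the state.
- r.get_state(): the state, without advancing time (a new reading comes with each control period).
- r.capture(name): name is "side" or "top"; returns a dict with "color" (384x512x3 uint8, blue, green, red), "camera_matrix" (3x3 intrinsics, pixels), "dist_coeffs" ([k1, k2, p1, p2, k3] as OpenCV has them; the pictures are not rectified), "world_to_cam" (4x4, takes a point from world to camera coordinates). Camera axes: x right, y down, z forward; pixel columns grow to the right and rows downward; lengths in m; the calibration is good to about 2 mm. A picture is of the moment at which its call begins. There is no depth.
- r.sign_off(): hands the job in; it is judged then, once.
The state is a dict: "time": time; "joint_pos": joint angles; "joint_vel": joint speeds; "joint_efforts": joint torques, N m; "tcp_pos": TCP position; "tool_rot": TCP orientation; "contact_force": force on the tool from outside, world axes, zero at the start; "ft_torque": the same for the moment, N m; "grip_width": finger opening in m; "finger_force": force on a finger pad.
Only numpy, scipy, OpenCV 4.12 (cv2) and the standard library are available. Lean on these libraries where they do the work, as an engineer would, in place of code of your own. Each camera call takes 0.05 s, during which the arm holds its last target. There are 200 camera calls.

### The job

The order in the small red crate is packed: take the yellow tag off the tag stand by pressing its hook's red sprung keeper open and lifting the tag off, then hang it by its eye on the plain hook on the crate's front, with its marked (yellow, black-striped) face pointing outward, away from the crate. Do not drop it or lay it down on the way; leave it hanging still, and leave the blue tag hanging on its own hook.

Things in the scene. Friction and masses are not known exactly. Their poses are not given: they have to be found in the camera images.
- yellow_tag_grip (a point): On the yellow tag's upright grip block, at the height to pinch. Tag axes: z up, x straight out of the marked face, y across. Block: 18 mm wide in y (-9 to +9), x -14 to +2 mm, from 64 mm below to 16 mm above this point. Pinch from above, fingers closing along y, centred here: pads reaching x -11 to +11 mm then press both block and the keeper's arm behind it.
- yellow_tag_eye (a point): Top edge of the yellow tag's eye, by which it hangs: 74 mm straight below the grip point, same axes. The eye is an opening 20 mm wide in y, 30 mm high, in an aluminium frame 6 mm thick (x -3 to +3), 48 mm wide, whose top (the shoulders beside the grip block) is 10 mm above this point.
- yellow_tag: Whole yellow tag, 200 g, 172 mm tall; origin at the eye's top edge, tag axes. Under the eye is a panel 66 mm wide, 52 mm tall, 6 mm thick, lower edge 82 mm below the origin. Its +x face is yellow with two black stripes (the marked face), the other is bare metal.
- yellow_tag_out (a point): Imaginary point 100 mm straight out of the marked face's side (tag's +x) from the eye's top edge; shows which way the marked face points.
- blue_tag_grip (a point): The same point on the blue tag, alike but blue, which hangs on the stand's other hook and must stay there.
- hook1 (a point): Right-hand hook of the fixed blue tag stand: middle of its arm's top, where an eye rests, 120 mm above the table. z up; the hook points along -x (to the robot's side), post 30 mm off at +x, ending 42 mm above. Arm 14 mm wide, 8 thick; upturned tip at x -21 to -26 mm rises 10 mm above the arm. A tag starts on each hook, either one, tag x along the stand's x (marked face to the post).
- hook2 (a point): The same point of the stand's left-hand hook, 150 mm along the stand's +y from hook1. To come off either hook, with the keeper open, a tag is lifted 13 to 19 mm straight up, then drawn at least 50 mm along the hook's -x, its eye passing over the tip.
- keeper1 (a joint): Red sprung keeper of hook1, a rocker on a pin along x, 25 mm to +y of and 38 mm above the hook point. 0 = shut; grows to 0.6 rad as its upper arm is pressed to -y, towards the grip block. Shut, its nose lies 6 mm over the tag's +y shoulder and blocks lifting; from 0.3 rad it is clear. Arm level with the block's side: about 0.42.
- keeper2 (a joint): The same for hook2. A keeper takes 3 to 5 N at the tip of its arm and springs shut when let go: keep it pressed until the tag has risen some 10 mm.
- keeper1_tab (a point): Tip of keeper1's upper arm, a red bar 6 mm thick in y, 3.5 to 15.5 mm to +x of the hook point; shut, 27 mm to +y of and 88 mm above the hook point. The arm leans outward; its foot, near the grip block, is 57 mm above the hook point.
- keeper2_tab (a point): The same for keeper2.
- crate_hook (a point): Plain hook on the front of the fixed small red crate (300 mm wide, 147 high, 200 deep): middle of its arm's top, where the eye shall rest, 120 mm above the table. z up; the hook points outward along -x, crate front 28 mm off at +x. Arm 8 mm wide, 8 thick; upturned tip at x -21 to -26 mm rises 10 mm. Bring a tag in along +x with its eye edge 13 to 19 mm above the arm's top, then lower.
There are look-alikes about, which are no part of the job. What is shaped like the yellow_tag but pink is not meant.

How it is judged:
By the outcome, as a careful person would: the job done as asked, in the order asked, and still so for the second after the job is handed in, with the robot touching nothing.
It also fails if it takes over 54 s, if anything falls off the work surface, if the arm or the gripper's body presses on something with over 40 N, if the wrist force passes 120 N, or if a joint passes its speed limit or range.

## Working session

There is one attempt and no reset: what is moved stays moved. The work goes in short steps, Python scripts to look and compute and a tool call to move; the robot and the scene stay as the last step left them, time stands still between calls to the robot, and variables do not carry over. Pictures are saved under pics/ and viewed, at most 10 in all, crops included, and the job is handed in when it is done.

Besides the shell and the picture viewer there is one more tool, called after "Request:" in YAML: its name, and indented under it one key for each argument. step_arm: Moves the arm, as the interface text tells. Its arguments: {"type":"object","properties":{"rows":{"type":"array","items":{"type":"array","items":{"type":"array","items":{"type":"number"}}}},"squeeze":{"type":"number"}},"required":["rows"]}

```bash
mkdir -p pics; cat > h.py <<'E'
import numpy as np, cv2
from rig import r
def cap(n):
    c=r.capture(n); return c
def ray(c,uv):
    p=cv2.undistortPoints(np.array([[uv]],float),np.array(c["camera_matrix"],float),np.array(c["dist_coeffs"],float))[0,0]
    T=np.array(c["world_to_cam"]);R=T[:3,:3];t=T[:3,3]
    d=R.T@np.array([p[0],p[1],1.]);return -R.T@t,d/np.linalg.norm(d)
def onz(c,uv,z):
    o,d=ray(c,uv);return o+d*(z-o[2])/d[2]
def proj(c,P):
    T=np.array(c["world_to_cam"])
    return cv2.projectPoints(np.array(P,float).reshape(-1,3),cv2.Rodrigues(T[:3,:3])[0],T[:3,3],np.array(c["camera_matrix"],float),np.array(c["dist_coeffs"],float))[0].reshape(-1,2)
def tri(c1,u1,c2,u2):
    o1,d1=ray(c1,u1);o2,d2=ray(c2,u2)
    A=np.stack([d1,-d2],1);s=np.linalg.lstsq(A,o2-o1,rcond=None)[0]
    a=o1+s[0]*d1;b=o2+s[1]*d2;return (a+b)/2,np.linalg.norm(a-b)
E
python3 - <<'E'
from h import *
for n in("side","top"):
    c=cap(n);cv2.imwrite(f"pics/{n}0.png",cv2.resize(c["color"],(768,576),interpolation=cv2.INTER_CUBIC))
    o,d=ray(c,(256,192));print(n,o.round(3),d.round(3))
s=r.get_state();print(s["time"],s["tcp_pos"],s["tool_rot"],s["grip_width"])
E
```

```text
side [ 0.123 -0.568  0.785] [ 0.363  0.609 -0.705]
top [ 0.287 -0.009  1.033] [ 0.183  0.007 -0.983]
0.1 [0.26478332 0.56569672 0.23295161] [ 2.17121043e-01  9.76144496e-01 -6.02470750e-04 -1.11629846e-04] 0.0919787207137665
```

View pics/side0.png

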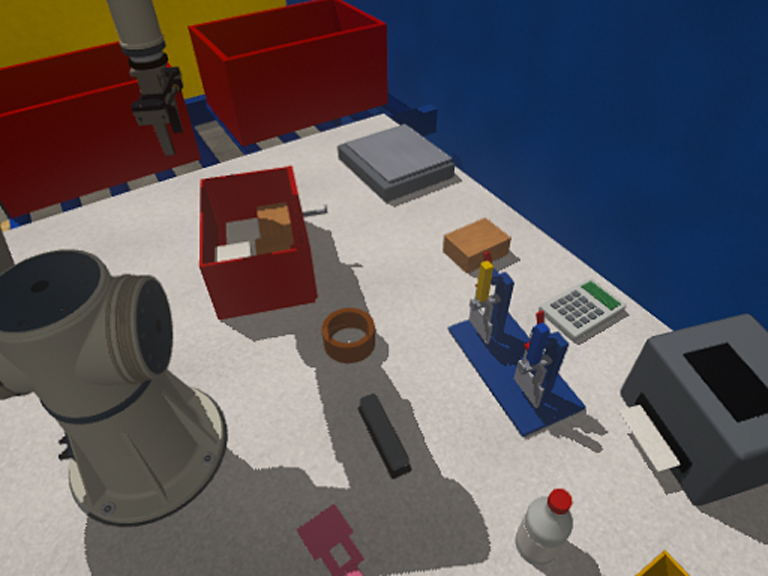

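View pics/top0.png

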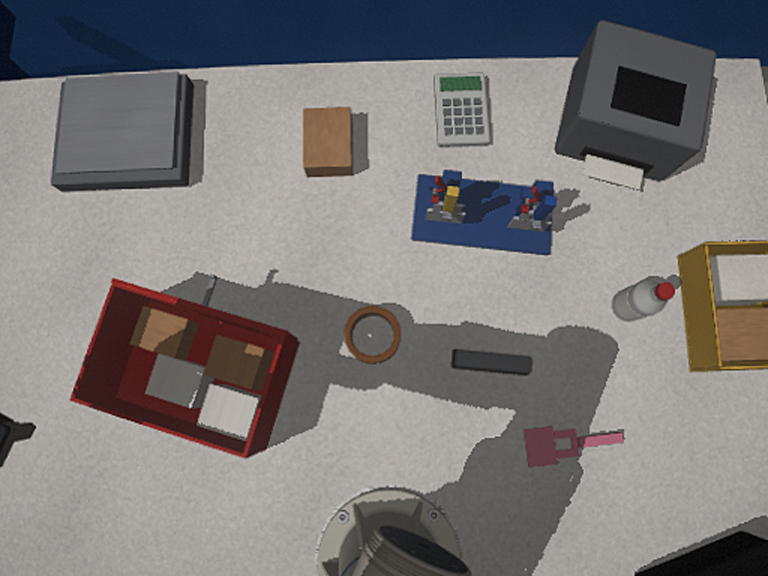

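The top view shows the yellow tag on the left hook (hook2) at about (452,200) and the blue tag at (543,208). The crate hook is on the crate's far side at (210,290), and the pink decoy lies on the table. I'll zoom in on these next.

```bash
python3 - <<'E'
from h import *
t=cap("top");s=cap("side")
cv2.imwrite("pics/t.png",t["color"]);cv2.imwrite("pics/s.png",s["color"])
def crop(c,x,y,w,h): return cv2.resize(c["color"][y:y+h,x:x+w],(400,300),interpolation=cv2.INTER_NEAREST)
a=np.vstack([np.hstack([crop(t,272,110,100,75),crop(s,296,160,100,75)]),np.hstack([crop(t,110,160,100,75),crop(s,130,105,100,75)])])
cv2.imwrite("pics/crops.png",a)
E
```

```text
(no output)
```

View pics/crops.png

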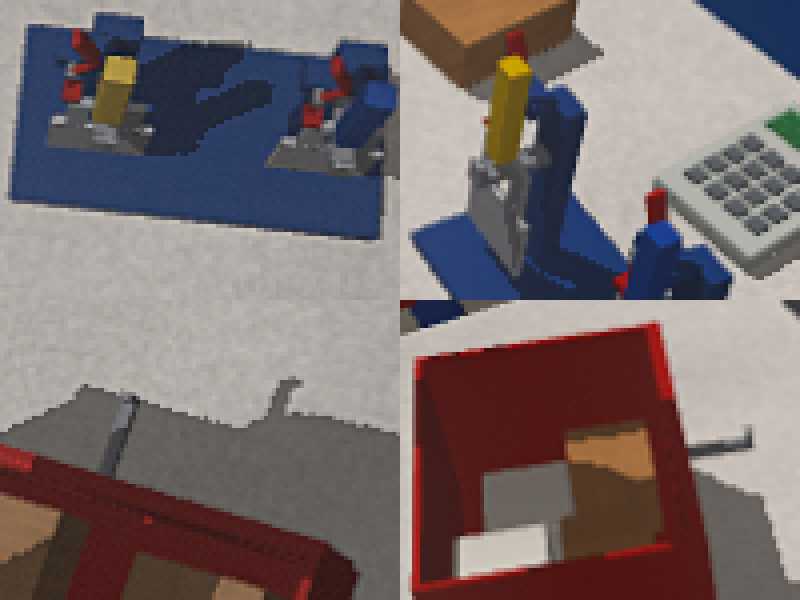

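```bash
python3 - <<'E'
from h import *
t=cap("top");s=cap("side")
def hsv(c): return cv2.cvtColor(c["color"],cv2.COLOR_BGR2HSV)
def show(n,c,x,y,w,h):
    print(n);H=hsv(c)[y:y+h,x:x+w]
    for r_ in H: print(' '.join('%3d/%3d'%(p[0],p[2]) for p in r_))
show('t yellow',t,296,121,13,12)
show('s yellow',s,318,171,14,9)
# blue plate front edge line, crate front edge line in top view
H=hsv(t)
pl=[]
for x in range(277,365,4):
    col=H[120:180,x]; b=[i for i in range(60) if 100<col[i,0]<125 and col[i,1]>100]
    if b: pl.append(onz(t,(x,120+max(b)+.5),0.01)[:2])
pl=np.array(pl);vx=cv2.fitLine(pl.astype(np.float32),cv2.DIST_HUBER,0,.01,.01).ravel();print('plate yaw dir',vx,np.degrees(np.arctan2(vx[1],vx[0])))
pc=[]
for x in range(82,190,3):
    col=H[180:230,x]; b=[i for i in range(50) if (col[i,0]<8 or col[i,0]>172) and col[i,1]>150 and col[i,2]>60]
    if b: pc.append(np.r_[onz(t,(x,180+min(b)-.5),0.147)[:2],x,180+min(b)])
pc=np.array(pc);print(pc[[0,5,10,15,20,25,-1]].round(3))
v=cv2.fitLine(pc[:,:2].astype(np.float32),cv2.DIST_HUBER,0,.002,.01).ravel();print('crate',v,np.degrees(np.arctan2(v[1],v[0])))
m=np.array([-v[1],v[0]]);print('resid mm',(1e3*(pc[:,:2]-v[2:])@m).round(1))
P,e=tri(t,(141.3,183.8),s,(216.7,136.6));print('hook tip tri',P,e,onz(t,(141.3,183.8),.13))
def edges(c,x,y,w,h):
    g=c["color"][y:y+h,x:x+w].sum(2)//3
    for r_ in g: print(' '.join('%3d'%p for p in r_))
print('hook top');edges(t,133,181,14,22)
print('hook side');edges(s,210,133,12,12)
E
```

```text
t yellow
113/104 110/111 110/ 69 113/ 57 113/ 61 113/ 51 113/ 47 114/ 48 113/ 60 112/ 60 116/ 49 110/ 99 110/100
174/ 63 111/108 110/ 70 112/ 60 112/ 61 116/ 52 113/ 46 113/ 50 111/ 47 115/ 46 111/ 52 111/100 111/ 99
  2/ 69 117/ 61 110/ 63 109/ 55 108/ 52 111/ 49 112/ 45 114/ 47 112/ 47 115/ 43 111/ 85 110/102 110/101
  2/ 69 117/ 61  24/116  23/192  22/195  22/189  22/184  24/187  24/130  23/122 112/102 111/103 110/102
  1/ 73 117/ 60  22/146  23/180  23/177  23/176  22/174  23/173  22/177  23/177 127/ 78 110/106 110/109
178/ 70 115/ 43  23/150  22/177  22/172  23/172  22/170  23/171  23/174  23/169 168/ 61 112/ 60 111/ 62
110/ 53  34/ 58  23/174  22/179  23/173  23/173  22/172  23/171  23/173  22/169   6/ 63 111/ 60 113/ 58
110/ 69  21/ 88  24/179  23/182  23/176  23/174  22/174  23/173  23/179  22/153 145/ 59 111/ 62 109/ 61
111/ 67  21/ 99  24/195  23/189  23/182  23/182  22/182  23/182  22/189  23/119 113/ 59 112/ 62 110/ 60
 98/ 59  22/105  21/ 92  22/ 82  23/ 84  22/110  23/122  23/133  23/182  23/107 114/ 59 113/ 61 110/ 60
 21/ 97  22/121  22/103  22/ 97  22/ 97  22/ 93  22
[... 3007 characters left out ...]
96
101  94  72  66  67  49  83  98 100  99  97 100  95  95
 95  84  68  67  65  51  93 101  96  96  97  99  95  94
hook side
191 190 191 193 192 190 191 194 195 197 195 193
191 190 190 191 193 192 193 195 195 196 194 194
191 188 188 191 193 195 196 196 193 195 195 193
192 192 189 190 194 178 167 156 181 194 193 193
194 193 192 193 195 186 154 128 176 194 192 193
197 197 195 197 199 193 135 101 172 194 192 191
180 178 177 171 163 154 103  71 168 196 193 192
110 131 135 119 106 105  82  61 168 198 195 194
 59  81  84  75  72  72  62  53 146 190 194 194
 60  58  56  71  98 105 123 152 175 190 194 192
122 153 164 166 174 176 180 190 191 189 191 192
181 194 198 195 194 192 191 191 192 190 189 189
```

```bash
python3 - <<'E'
from h import *
t=cap("top");s=cap("side")
P,e=tri(t,(301.6,126.8),s,(324.3,176.2));print('yellow block top',P,e,'z=.21:',onz(t,(301.6,126.8),.21),onz(s,(324.3,176.2),.21))
n=np.array([.951,-.308]);l=np.array([.308,.951])
for uv,z in [((141.1,183.2),.13),((141,187),.12),((140.2,189),.12),((139.3,191),.12)]:
    p=onz(t,uv,z);d=p[:2]-[.4331,.2893];print('crate hook',p.round(4),'out',d@n,'lat',d@l)
print('side tip',onz(s,(216.8,136.4),.13))
# yellow/blue masks, block-top pixel positions in the top view
H=cv2.cvtColor(t["color"],cv2.COLOR_BGR2HSV)[118:158,340:372]
for r_ in H[::1]: print(' '.join('%3d' %(p[2]) for p in r_))
E
```

```text
yellow block top [ 0.59119115 -0.11242234  0.20698572] 0.0008413287792942317 z=.21: [ 0.58967615 -0.11185742  0.21      ] [ 0.58922554 -0.11485113  0.21      ]
crate hook [0.4854 0.2791 0.13  ] out 0.052900010516789484 lat 0.00638446132008877
crate hook [0.4779 0.2822 0.12  ] out 0.044825109843851664 lat 0.007088237340292181
crate hook [0.4729 0.2841 0.12  ] out 0.039475500858262826 lat 0.007326852510534717
crate hook [0.4679 0.2862 0.12  ] out 0.034062846795705475 lat 0.007809402879250328
side tip [0.48719221 0.27948121 0.13      ]
176 175 176 178 179 172 170 175 177 180 180 174 173 176 174 179 180 178 180 183 180 174 172 176 178 177 180 179 176 175 174 173
176 180 183 183 179 178 176 178 179 180 176 172 175 176 174 176 173 152 145 165 168 160 177 182 182 186 188 184 182 180 175 176
177 183 184 186 181 180 182 179 177 181 182 177 178 178 178 185 150 104 101 113 120 115 131 140 144 149 147 153 163 180 179 176
186 192 189 188 186 184 181 176 175 181 184 180 177 178 184 169 110  84  97  97  97  97  93  92  97  99  92 104 112 179 183 170
123 133 138 159 170 192 186 183 182 188 188 183 1
[... 3858 characters left out ...]
  60  70  84  85  68  63  62  59  59  57  74  96  98  94  97
 99 100 100 100 103 101 100  99  98 101 100  95  97  88  74  70  71  73  71  76  84  89  75  56  55  53  55  63  88  93  91  93
 97  99  97  97 101  99  98  97  99 100 100 101  99  99 101 101  91  88  88  86  93  93  98 101  80  79  99  77 147 184 130  80
 96  96  96  98 100  97  98  98  99  99  97 100  99  98 100  99  99 100  98  98  98  98  98 101  98  98  98  85 149 175 168 171
 97  98  98  98  98  99  99  98 100  98  99  98  98  96  98  97  99 100  99  99 101 100  98  99  97 100  92  82 146 172 173 174
 96  97 100  99  99 101 101  99  99 100  99  98  98  98  97  98  96  98 100  99  99 100  99 100  97  97 101  91 147 173 167 171
```

Tag grip is near (0.596,-0.114,0.194) with yaw -7.9°. The crate hook is near (0.462,0.2875) with outward yaw -17.9°. I'll move above the tag, raising the tool to 0.29.

Request:
step_arm:
  rows:
    - [[0, 0, 0.01, 0.3, -0.9, 0.5, 1], [0, 0, 0.01, 0.45, -0.95, 0.5, 1], [0, 0, 0.01, 0.45, -0.95, 0.4, 1], [0, 0, 0.01, 0.45, -0.95, 0, 1], [0, 0, 0.01, 0.45, -0.95, 0, 1], [0, 0, 0.01, 0.45, -0.95, 0, 1], [0, 0, 0.01, 0.45, -0.95, 0, 1], [0, 0, 0.01, 0.45, -0.95, 0, 1]]
  squeeze: 25

```text
time: 1.4
tcp_pos: [0.4034, 0.2628, 0.2898]
tool_rot: [0.155, 0.988, 0.0, 0.0]
contact_force: [-0.4, 0.7, -0.6]
grip_width: 0.0917
finger_force: 0.0
```

Request:
step_arm:
  rows:
    - [[0, 0, 0.01, 0.5, -0.95, 0, 1], [0, 0, 0.01, 0.5, -0.95, 0, 1], [0, 0, 0.01, 0.5, -0.95, 0, 1], [0, 0, 0.01, 0.5, -0.95, 0, 1], [0, 0, 0.01, 0.5, -0.95, 0, 1], [0, 0, 0.01, 0.5, -0.95, 0, 1], [0, 0, 0.01, 0.5, -0.95, 0, 1], [0, 0, 0, 0, 0, 0, 1]]

```text
time: 2.4
tcp_pos: [0.5439, -0.004, 0.2895]
tool_rot: [0.102, 0.995, -0.0, 0.0]
contact_force: [0.1, -0.7, 0.1]
grip_width: 0.0914
finger_force: 0.0
```

```bash
cat >> h.py <<'E'
from scipy.spatial.transform import Rotation as Ro
def st():
    s=r.get_state();R=Ro.from_quat(s["tool_rot"]).as_matrix()
    print('t',round(s["time"],2),'tcp',s["tcp_pos"].round(4),'y-axis deg',np.degrees(np.arctan2(R[1,1],R[0,1])).round(2),'z',R[:,2].round(3),'w',round(s["grip_width"],4),'ff',s["finger_force"],'F',np.round(s["contact_force"],1),'j',np.round(s["joint_pos"],2))
    return s
E
python3 -c "
from h import *
st()"
```

```text
t 2.4 tcp [ 0.5439 -0.004   0.2895] y-axis deg 78.25 z [ 0. -0. -1.] w 0.0914 ff 0.0 F [ 0.1 -0.7  0.1] j [-0.01  0.18  1.74 -0.    1.22 -1.38]
```

Request:
step_arm:
  rows:
    - [[0, 0, 0.014, 0.43, -0.91, 0, 1], [0, 0, 0.014, 0.43, -0.91, 0, 1], [0, 0, 0.014, 0.43, -0.91, 0, 1], [0, 0, 0, 0, 0, 0, 1], [0, 0, 0, 0, 0, -0.5, 1], [0, 0, 0, 0, 0, 0, 1]]

```text
time: 3.15
tcp_pos: [0.5931, -0.1095, 0.2684]
tool_rot: [0.068, 0.998, 0.0, -0.002]
contact_force: [-0.2, -0.8, 0.5]
grip_width: 0.0924
finger_force: 0.0
```

```bash
python3 - <<'E'
from h import *
st()
t=cap("top");s=cap("side")
def crop(c,x,y,w,h): return cv2.resize(c["color"][y:y+h,x:x+w],(400,480),interpolation=cv2.INTER_NEAREST)
cv2.imwrite("pics/g1.png",np.hstack([crop(t,260,90,100,120),crop(s,280,110,100,120)]))
E
```

```text
t 3.15 tcp [ 0.5931 -0.1095  0.2684] y-axis deg 82.22 z [-0.003  0.001 -1.   ] w 0.0924 ff 0.0 F [-0.2 -0.8  0.5] j [-0.19  0.29  1.64  0.    1.21 -1.62]
```

View pics/g1.png

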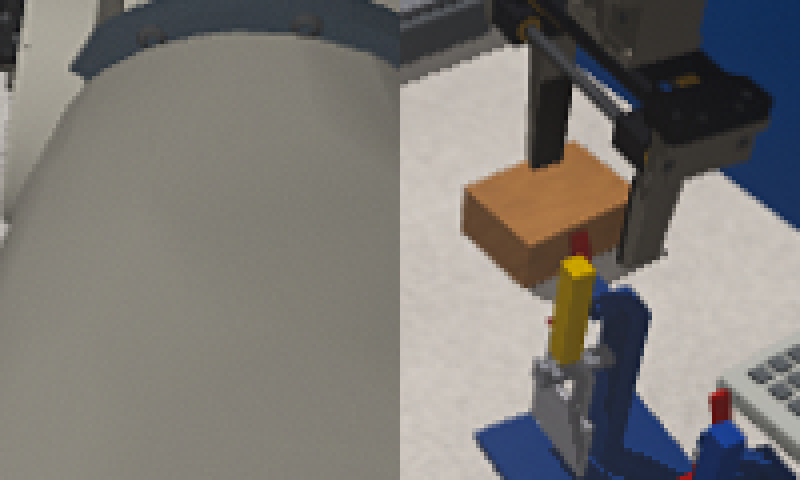

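The arm blocks the top view. The side crop shows the two fingertips at crop (545,165) and (640,262), above the yellow block whose top is at (578,267). I'll check this against the projected finger geometry.

```bash
python3 - <<'E'
from h import *
s=cap("side");S=st()
R=Ro.from_quat(S["tool_rot"]).as_matrix();p=S["tcp_pos"]
for y in(.046,-.046,.064,-.064):
  for x in(.01,-.01):
    u=proj(s,p+R@np.array([x,y,.019]))[0];print(x,y,((u-[280,110])*4+[400+2,2]).round(1))
# predicted block-top corners from estimate
ex=np.array([.990,-.138]);ey=np.array([.138,.990]);c=np.array([.590,-.1128])
for a,b in((-8,-9),(8,-9),(8,9),(-8,9)):
    u=proj(s,np.r_[c+(a*ex+b*ey)*1e-3,.21])[0];print('blk',a,b,((u-[280,110])*4+[402,2]).round(1))
E
```

```text
t 3.3 tcp [ 0.5946 -0.1102  0.2703] y-axis deg 82.23 z [ 0.001  0.    -1.   ] w 0.0916 ff 0.0 F [ 0.7 -0.3  0.1] j [-0.19  0.29  1.64  0.    1.21 -1.62]
0.01 0.046 [535.5 168.4]
-0.01 0.046 [563.5 160. ]
0.01 -0.046 [617.9 259.4]
-0.01 -0.046 [647.3 249.6]
0.01 0.064 [520.7 152.1]
-0.01 0.064 [548.4 143.9]
0.01 -0.064 [635.4 278.8]
-0.01 -0.064 [665.1 268.8]
blk -8 -9 [574.6 277.2]
blk 8 -9 [597.  269.8]
blk 8 9 [581.4 252. ]
blk -8 9 [559.2 259.2]
```

Request:
step_arm:
  rows:
    - [[0, 0, 0, 0.02, -0.07, -0.4, 1], [0, 0, 0, 0, 0, -0.5, 1], [0, 0, 0, 0, 0, -0.5, 1], [0, 0, 0, 0, 0, -0.4, 1], [0, 0, 0, 0, 0, -0.1, 1], [0, 0, 0, 0, 0, 0, 1], [0, 0, 0, 0, 0, 0, 1]]

```text
time: 4.18
tcp_pos: [0.5959, -0.114, 0.1943]
tool_rot: [0.068, 0.998, -0.0, 0.001]
contact_force: [0.6, 0.2, -0.0]
grip_width: 0.0919
finger_force: 0.0
```

Request:
step_arm:
  rows:
    - [[0, 0, 0, 0, 0, 0, 0.4], [0, 0, 0, 0, 0, 0, 0], [0, 0, 0, 0, 0, 0, -0.3], [0, 0, 0, 0, 0, 0, -0.5], [0, 0, 0, 0, 0, 0, -0.6], [0, 0, 0, 0, 0, 0, -0.7], [0, 0, 0, 0, 0, 0, -0.8], [0, 0, 0, 0, 0, 0, -1]]
  squeeze: 25

```text
time: 5.18
tcp_pos: [0.5951, -0.1131, 0.1929]
tool_rot: [0.068, 0.998, 0.001, -0.0]
contact_force: [1.6, 7.0, -3.1]
grip_width: 0.0177
finger_force: 25.0
```

Request:
step_arm:
  rows:
    - [[0, 0, 0, 0, 0, 0, -1], [0, 0, 0, 0, 0, 0, -1], [0, 0, 0, 0, 0, 0, -1], [0, 0, 0, 0, 0, 0, -1]]

```text
time: 5.68
tcp_pos: [0.5951, -0.1131, 0.1928]
tool_rot: [0.068, 0.998, 0.001, -0.001]
contact_force: [2.1, 5.9, -4.1]
grip_width: 0.0179
finger_force: 25.0
```

```bash
python3 - <<'E'
from h import *
st();s=cap("side")
def crop(c,x,y,w,h): return cv2.resize(c["color"][y:y+h,x:x+w],(600,600),interpolation=cv2.INTER_NEAREST)
cv2.imwrite("pics/g2.png",crop(s,280,150,80,80))
E
```

```text
t 5.67 tcp [ 0.5951 -0.1131  0.1928] y-axis deg 82.2 z [-0.001  0.001 -1.   ] w 0.0179 ff 24.987918734550476 F [ 2.1  5.9 -4.1] j [-0.19  0.36  1.71  0.    1.06 -1.63]
```

View pics/g2.png

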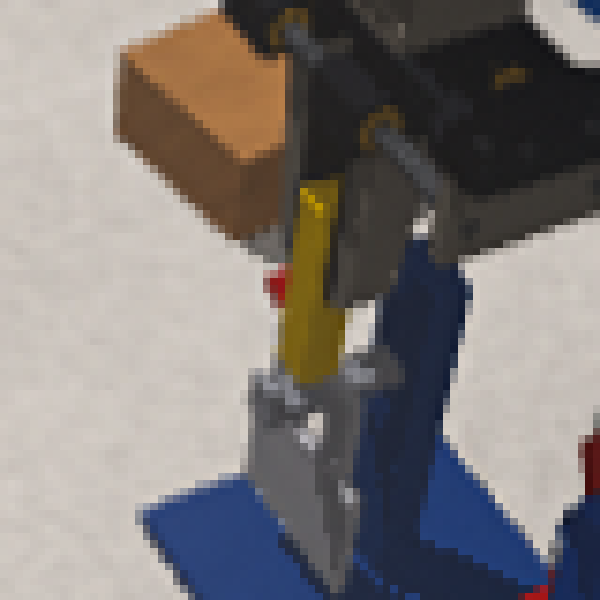

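The grip is good: width is 17.9 mm on the block, and the keeper nose at (278,285) has swung out clear. Now I'll lift 16 mm.

Request:
step_arm:
  rows:
    - [[0, 0, 0, 0, 0, 0.1, -1], [0, 0, 0, 0, 0, 0.1, -1], [0, 0, 0, 0, 0, 0.1, -1], [0, 0, 0, 0, 0, 0.1, -1], [0, 0, 0, 0, 0, 0, -1], [0, 0, 0, 0, 0, 0, -1]]
  squeeze: 30

```text
time: 6.48
tcp_pos: [0.5946, -0.113, 0.2086]
tool_rot: [0.068, 0.998, 0.001, -0.001]
contact_force: [0.9, 6.6, -4.0]
grip_width: 0.018
finger_force: 30.0
```

```bash
python3 - <<'E'
from h import *
st();s=cap("side")
def crop(c,x,y,w,h): return cv2.resize(c["color"][y:y+h,x:x+w],(600,600),interpolation=cv2.INTER_NEAREST)
cv2.imwrite("pics/g3.png",crop(s,280,150,80,80))
E
```

```text
t 6.47 tcp [ 0.5946 -0.113   0.2086] y-axis deg 82.2 z [-0.002  0.002 -1.   ] w 0.018 ff 29.988652244210243 F [ 0.9  6.6 -4. ] j [-0.19  0.35  1.7   0.    1.1  -1.63]
```

View pics/g3.png

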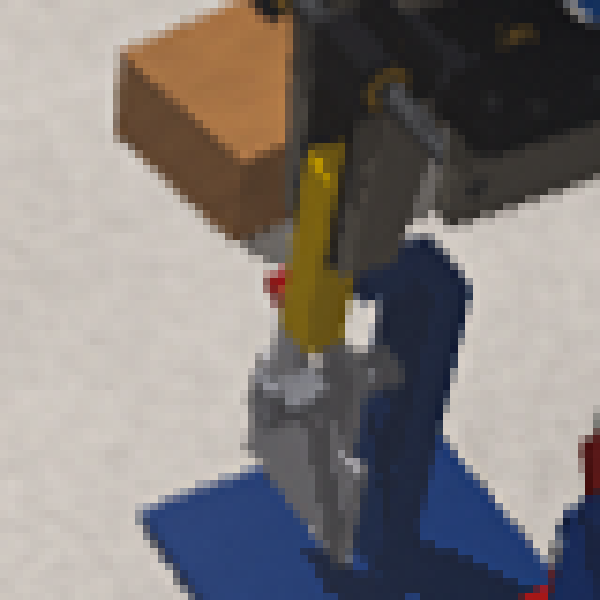

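The tag has risen about 16 mm, with the block bottom at (318,350) and the keeper still open. Next I'll draw it back 80 mm along the stand's -x.

Request:
step_arm:
  rows:
    - [[0, 0, 0, -0.2, 0.028, 0, -1], [0, 0, 0, -0.3, 0.042, 0, -1], [0, 0, 0, -0.3, 0.042, 0, -1], [0, 0, 0, -0.3, 0.042, 0, -1], [0, 0, 0, -0.3, 0.042, 0, -1], [0, 0, 0, -0.3, 0.042, 0, -1], [0, 0, 0, -0.3, 0.042, 0, -1], [0, 0, 0, 0, 0, 0, -1]]

```text
time: 7.52
tcp_pos: [0.5145, -0.1026, 0.2097]
tool_rot: [0.068, 0.998, 0.0, -0.0]
contact_force: [1.7, -0.3, -2.0]
grip_width: 0.018
finger_force: 30.0
```

```bash
python3 - <<'E'
from h import *
st();s=cap("side")
cv2.imwrite("pics/g4.png",cv2.resize(s["color"][130:270,250:400],(600,560),interpolation=cv2.INTER_NEAREST))
E
```

```text
t 7.53 tcp [ 0.5145 -0.1026  0.2097] y-axis deg 82.19 z [-0.  0. -1.] w 0.018 ff 29.98901456594467 F [ 1.7 -0.3 -2. ] j [-0.2   0.22  1.87  0.    1.05 -1.63]
```

View pics/g4.png

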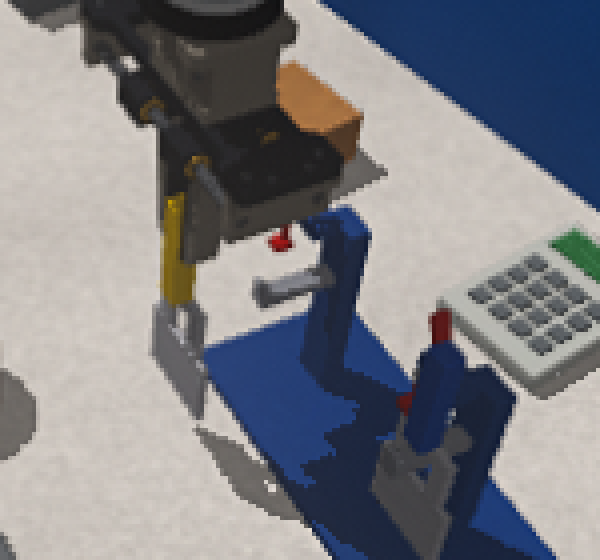

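The tag is free in the gripper and the hook is empty, with the keeper sprung shut. The blue tag is undisturbed. Now I'll carry the yellow tag to a point in front of the crate hook.

Request:
step_arm:
  rows:
    - [[0, 0, -0.01, 0.05, 0.4, 0.5, -1], [0, 0, -0.01, 0.05, 0.7, 0.5, -1], [0, 0, -0.01, 0.05, 0.9, 0.25, -1], [0, 0, -0.01, 0.05, 0.9, 0, -1], [0, 0, -0.01, 0.05, 0.9, 0, -1], [0, 0, -0.01, 0.05, 0.9, 0, -1], [0, 0, -0.01, 0.05, 0.9, 0, -1], [0, 0, -0.01, 0.05, 0.9, 0, -1]]

```text
time: 8.57
tcp_pos: [0.5319, 0.1587, 0.2597]
tool_rot: [0.131, 0.991, 0.0, 0.0]
contact_force: [-0.3, -0.2, -2.2]
grip_width: 0.0178
finger_force: 30.0
```

Request:
step_arm:
  rows:
    - [[0, 0, -0.01, 0.05, 0.9, 0, -1], [0, 0, -0.01, 0.05, 0.9, 0, -1], [0, 0, -0.012, 0.09, 0.6, 0, -1], [0, 0, 0, 0, 0.25, 0, -1], [0, 0, 0, 0, 0, 0, -1], [0, 0, 0, 0, 0, 0, -1]]

```text
time: 9.32
tcp_pos: [0.539, 0.2624, 0.2595]
tool_rot: [0.156, 0.988, -0.0, -0.0]
contact_force: [-0.0, -0.2, -1.2]
grip_width: 0.0176
finger_force: 30.0
```

```bash
python3 - <<'E'
from h import *
S=st();h=np.array([.4619,.2875]);n=np.array([.951,-.308]);l=np.array([.308,.951])
d=S["tcp_pos"][:2]-h;print('out',d@n,'lat',d@l)
t=cap("top");s=cap("side")
def crop(c,x,y,w,h): return cv2.resize(c["color"][y:y+h,x:x+w],(400,480),interpolation=cv2.INTER_NEAREST)
cv2.imwrite("pics/g5.png",np.hstack([crop(t,100,120,100,120),crop(s,150,50,100,120)]))
E
```

```text
t 9.32 tcp [0.539  0.2624 0.2595] y-axis deg 72.1 z [-0. -0. -1.] w 0.0176 ff 29.988926947116852 F [-0.  -0.2 -1.2] j [ 0.45  0.29  1.66 -0.    1.19 -0.81]
out 0.08101001686119823 lat -0.00012681236894583487
```

View pics/g5.png

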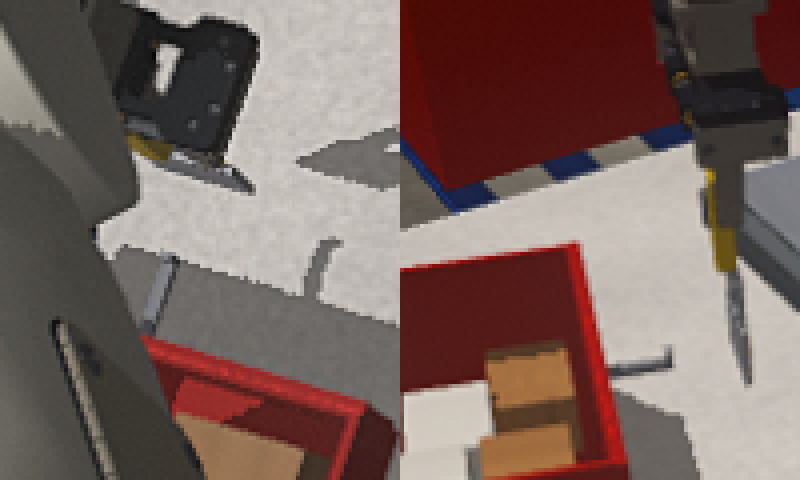

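The tag hangs upright in front of the crate hook. Its panel corner is at (253,190) in the top crop and (747,383) in the side crop. I'll check the eye's position from that corner.

```bash
python3 - <<'E'
from h import *
t=cap("top");s=cap("side");S=st()
h=np.array([.4619,.2875]);n=np.array([.951,-.308]);l=np.array([.308,.951])
P,e=tri(t,(162.8,167),s,(236.3,145.3));print(P,e,'out',(P[:2]-h)@n,'lat',(P[:2]-h)@l,'expect z',S["tcp_pos"][2]-.1548)
E
```

```text
t 9.53 tcp [0.539  0.2626 0.2597] y-axis deg 72.07 z [ 0. -0. -1.] w 0.0177 ff 29.98894214630127 F [-0.4 -0.7 -1.5] j [ 0.45  0.29  1.66 -0.    1.19 -0.81]
[0.53066239 0.23171096 0.10713294] 0.0005083538201018982 out 0.08257605517045391 lat -0.03187655856101763 expect z 0.1049182708577226
```

The corner agrees with the plan to about 1 mm. Now I'll lower to 0.209 and then bring the tag in along the hook.

Request:
step_arm:
  rows:
    - [[0, 0, 0, 0, 0, -0.4, -1], [0, 0, 0, 0, 0, -0.5, -1], [0, 0, 0, 0, 0, -0.35, -1], [0, 0, 0, 0, 0, 0, -1], [0, 0, 0, 0, 0, 0, -1]]

```text
time: 10.15
tcp_pos: [0.5392, 0.2634, 0.2099]
tool_rot: [0.155, 0.988, 0.0, 0.0]
contact_force: [-0.6, 0.3, -2.0]
grip_width: 0.0177
finger_force: 30.0
```

Request:
step_arm:
  rows:
    - [[0, 0, 0, -0.2, 0.065, 0, -1], [0, 0, 0, -0.3, 0.097, 0, -1], [0, 0, 0, -0.3, 0.097, 0, -1], [0, 0, 0, -0.3, 0.097, 0, -1], [0, 0, 0, -0.3, 0.097, 0, -1], [0, 0, 0, -0.3, 0.097, 0, -1], [0, 0, 0, -0.22, 0.071, 0, -1], [0, 0, 0, 0, 0, 0, -1]]

```text
time: 11.15
tcp_pos: [0.4616, 0.2883, 0.2096]
tool_rot: [0.155, 0.988, -0.0, 0.0]
contact_force: [0.8, -0.5, -2.6]
grip_width: 0.0175
finger_force: 30.0
```

```bash
python3 - <<'E'
from h import *
S=st();h=np.array([.4619,.2875]);n=np.array([.951,-.308]);l=np.array([.308,.951])
d=S["tcp_pos"][:2]-h;print('out',d@n,'lat',d@l)
t=cap("top");s=cap("side")
def crop(c,x,y,w,h): return cv2.resize(c["color"][y:y+h,x:x+w],(400,480),interpolation=cv2.INTER_NEAREST)
cv2.imwrite("pics/g6.png",np.hstack([crop(t,100,140,100,120),crop(s,160,70,75,90)]))
E
```

```text
t 11.15 tcp [0.4616 0.2883 0.2096] y-axis deg 72.16 z [ 0. -0. -1.] w 0.0175 ff 29.98886615037918 F [ 0.8 -0.5 -2.6] j [ 0.56  0.25  1.83 -0.    1.06 -0.7 ]
out -0.0005091254342287229 lat 0.0006951389933051713
```

View pics/g6.png

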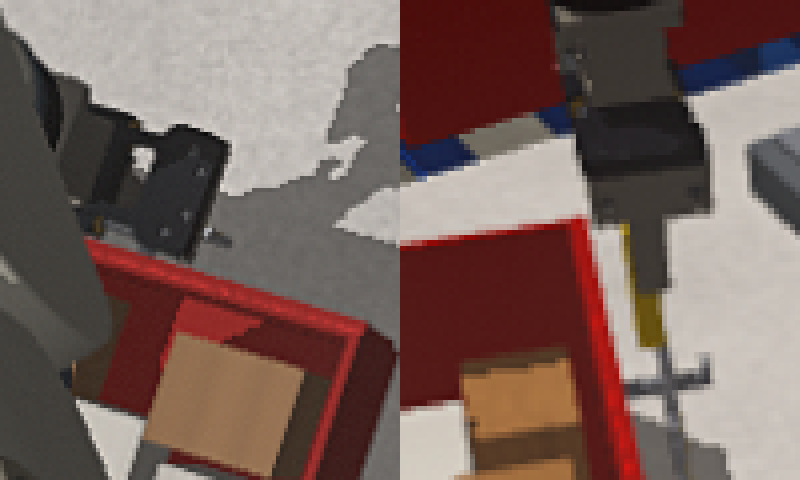

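The hook arm passes through the eye, with its tip showing beyond the tag at (705,370) and no contact force. Now I'll lower it gently.

Request:
step_arm:
  rows:
    - [[0, 0, 0, 0, 0, -0.1, -1], [0, 0, 0, 0, 0, -0.1, -1], [0, 0, 0, 0, 0, -0.1, -1], [0, 0, 0, 0, 0, -0.05, -1], [0, 0, 0, 0, 0, 0, -1], [0, 0, 0, 0, 0, 0, -1]]

```text
time: 12.0
tcp_pos: [0.4623, 0.2881, 0.1957]
tool_rot: [0.155, 0.988, 0.0, 0.0]
contact_force: [0.5, -0.4, -1.7]
grip_width: 0.0178
finger_force: 30.0
```

Request:
step_arm:
  rows:
    - [[0, 0, 0, 0, 0, -0.03, -1], [0, 0, 0, 0, 0, -0.02, -1], [0, 0, 0, 0, 0, 0, -1], [0, 0, 0, 0, 0, 0, -1]]

```text
time: 12.5
tcp_pos: [0.4622, 0.2881, 0.1936]
tool_rot: [0.155, 0.988, 0.0, 0.0]
contact_force: [0.2, -0.3, -1.6]
grip_width: 0.0178
finger_force: 30.0
```

Request:
step_arm:
  rows:
    - [[0, 0, 0, 0, 0, -0.02, -1], [0, 0, 0, 0, 0, 0, -1], [0, 0, 0, 0, 0, 0, -1]]

```text
time: 12.88
tcp_pos: [0.4623, 0.2881, 0.1928]
tool_rot: [0.155, 0.988, 0.0, 0.0]
contact_force: [0.3, 0.5, -0.2]
grip_width: 0.0177
finger_force: 30.0
```

Request:
step_arm:
  rows:
    - [[0, 0, 0, 0, 0, -0.02, -1], [0, 0, 0, 0, 0, 0, -1], [0, 0, 0, 0, 0, 0, -1]]

```text
time: 13.25
tcp_pos: [0.4623, 0.2882, 0.1927]
tool_rot: [0.155, 0.988, 0.0, 0.0]
contact_force: [-1.0, -1.1, 6.5]
grip_width: 0.0177
finger_force: 30.0
```

The eye rests on the hook. I'll ease off slightly and open slowly.

Request:
step_arm:
  rows:
    - [[0, 0, 0, 0, 0, 0.015, -1], [0, 0, 0, 0, 0, 0, -1], [0, 0, 0, 0, 0, 0, -0.6], [0, 0, 0, 0, 0, 0, -0.57], [0, 0, 0, 0, 0, 0, -0.53], [0, 0, 0, 0, 0, 0, -0.45], [0, 0, 0, 0, 0, 0, -0.3], [0, 0, 0, 0, 0, 0, -0.1]]
  squeeze: 5

```text
time: 14.25
tcp_pos: [0.4622, 0.2881, 0.1926]
tool_rot: [0.155, 0.988, -0.0, -0.0]
contact_force: [0.1, -0.5, -0.1]
grip_width: 0.0397
finger_force: 0.0
```

Request:
step_arm:
  rows:
    - [[0, 0, 0, 0, 0, 0, 0.2], [0, 0, 0, 0, 0, 0, 0.5], [0, 0, 0, 0, 0, 0, 0.5], [0, 0, 0, 0, 0, 0, 0.5], [0, 0, 0, 0, 0, 0.3, 0.5], [0, 0, 0, 0, 0, 0.5, 0.5], [0, 0, 0, 0, 0, 0.7, 0.5], [0, 0, 0, 0, 0, 0.8, 0.5]]

```text
time: 15.25
tcp_pos: [0.462, 0.288, 0.2861]
tool_rot: [0.155, 0.988, -0.0, 0.0]
contact_force: [0.3, 0.0, -1.4]
grip_width: 0.0688
finger_force: 0.0
```

Request:
step_arm:
  rows:
    - [[0, 0, 0, 0, -0.8, 0.4, 0.5], [0, 0, 0, 0, -0.8, 0, 0.5], [0, 0, 0, 0, -0.8, 0, 0.5], [0, 0, 0, 0, -0.8, 0, 0.5], [0, 0, 0, 0, -0.8, 0, 0.5], [0, 0, 0, 0, -0.8, 0, 0.5], [0, 0, 0, 0, 0, 0, 0.5], [0, 0, 0, 0, 0, 0, 0.5]]

```text
time: 16.25
tcp_pos: [0.4624, 0.0966, 0.3011]
tool_rot: [0.156, 0.988, 0.0, 0.0]
contact_force: [0.8, 0.1, 0.3]
grip_width: 0.069
finger_force: 0.0
```

```bash
python3 - <<'E'
from h import *
st();t=cap("top");s=cap("side");s2=cap("side");t2=cap("top")
def crop(c,x,y,w,h): return cv2.resize(c["color"][y:y+h,x:x+w],(400,480),interpolation=cv2.INTER_NEAREST)
cv2.imwrite("pics/g7.png",np.hstack([crop(t,100,140,75,90),crop(s,160,70,75,90)]))
def d(a,b,x,y): return np.abs(a["color"][y:y+70,x:x+70].astype(int)-b["color"][y:y+70,x:x+70]).mean()
print('motion',d(s,s2,180,90),d(t,t2,110,150))
E
```

```text
t 16.25 tcp [0.4624 0.0966 0.3011] y-axis deg 72.08 z [ 0.001  0.001 -1.   ] w 0.069 ff 0.0 F [0.8 0.1 0.3] j [ 0.2   0.04  1.87  0.    1.23 -1.06]
motion 0.6029251700680273 2.375034013605442
```

View pics/g7.png

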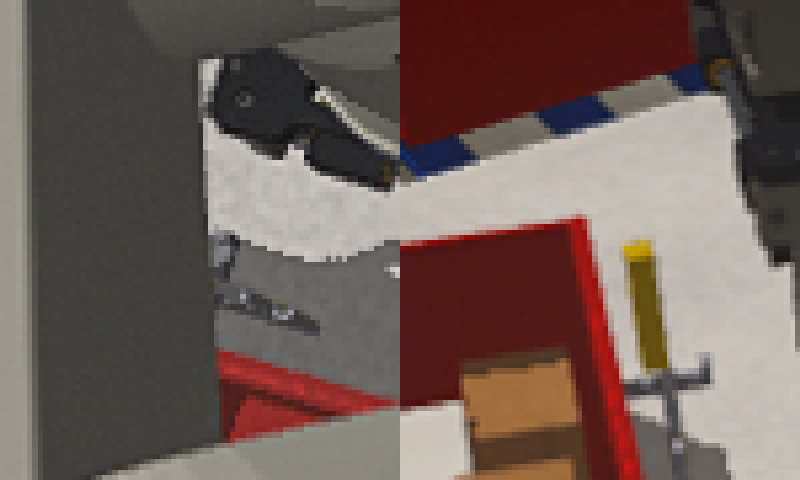

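The tag hangs by its eye on the crate hook, with its yellow block upright at (645,300) and the gripper clear. I'll let it settle, check that it's still, and hand in.

Request:
step_arm:
  rows:
    - [[0, 0, 0, 0, -0.4, 0, 0.5], [0, 0, 0, 0, 0, 0, 0.5], [0, 0, 0, 0, 0, 0, 0.5], [0, 0, 0, 0, 0, 0, 0.5], [0, 0, 0, 0, 0, 0, 0.5], [0, 0, 0, 0, 0, 0, 0.5], [0, 0, 0, 0, 0, 0, 0.5], [0, 0, 0, 0, 0, 0, 0.5]]

```text
time: 17.45
tcp_pos: [0.4621, 0.0801, 0.3006]
tool_rot: [0.155, 0.988, 0.0, -0.0]
contact_force: [0.2, -0.2, -0.1]
grip_width: 0.0693
finger_force: 0.0
```

Request:
step_arm:
  rows:
    - [[0, 0, 0, 0, 0, 0, 0.5], [0, 0, 0, 0, 0, 0, 0.5], [0, 0, 0, 0, 0, 0, 0.5], [0, 0, 0, 0, 0, 0, 0.5], [0, 0, 0, 0, 0, 0, 0.5], [0, 0, 0, 0, 0, 0, 0.5], [0, 0, 0, 0, 0, 0, 0.5], [0, 0, 0, 0, 0, 0, 0.5]]

```text
time: 18.45
tcp_pos: [0.4622, 0.0801, 0.3006]
tool_rot: [0.155, 0.988, 0.0, 0.0]
contact_force: [1.3, 0.9, 0.1]
grip_width: 0.069
finger_force: 0.0
```

```bash
python3 - <<'E'
from h import *
def cen(c):
    m=cv2.inRange(cv2.cvtColor(c["color"],cv2.COLOR_BGR2HSV)[100:145,195:222],(18,120,60),(30,255,255));M=cv2.moments(m,True);return M["m00"],M["m10"]/M["m00"],M["m01"]/M["m00"]
C=[cen(cap("side")) for _ in range(6)];print(np.round(C,2))
# blue tag: unchanged vs first picture?
a=cv2.imread("pics/s.png")[205:275,335:385].astype(int);b=cap("side")["color"][205:275,335:385];print('blue diff',np.abs(a-b).mean())
C=np.array(C)
if np.ptp(C[:,1])<.3 and np.ptp(C[:,2])<.3: print(r.sign_off())
E
```

```text
[[116.    10.7   26.55]
 [116.    10.7   26.55]
 [116.    10.7   26.55]
 [115.    10.67  26.5 ]
 [115.    10.67  26.5 ]
 [116.    10.7   26.55]]
blue diff 10.253333333333334
the job is handed in; nothing more can be done
None
```

The job is handed in at about 19 s: the yellow tag hangs still on the crate hook with its marked face outward by my placement (no picture shows that face), and the blue tag hung undisturbed when last viewed, though the final automatic check of it was inconclusive.

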